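# Sort the clay blanks into the drying trays

### The arm

A 7-joint arm with a two-finger parallel gripper is mounted at the origin on the work surface. World frame = base frame: x ahead of the robot, y to its left, z up, the work surface at z = 0. Lengths are in m, angles in degrees, forces in N, time in s.
With the tool pointing down it reaches from about 0.425 to 0.95 m from the base axis. Payload 4.7 kg.
Tool frame: the origin (TCP) lies between the finger pads; the fingertips stand 17 mm ahead of it and the grasp point (between the pads) lies 2 mm behind it; z points along the fingers, y is the direction in which the jaws open and shut (so a half turn about z gives the same grasp; the last joint's range is limited). The gripper opens to 85 mm and grips with 20 to 120 N. Pads are 22 mm wide; open, the fingers measure 114 mm over their backs; the gripper's body (76 mm by 85 mm) begins 54 mm behind the grasp point. The pads swing forward as they close: fully open they stand 13 mm farther back than shut.
Start: joints at [-76.713, 26.849, -2.785, 87.806, 1.381, 65.374, -4.715], TCP at [0.174, 0.652, 0.248] pointing down, gripper open.
Joint ranges: [-148.3, 148.3], [-19.14, 114.17], [-79.39, 73.82], [5.75, 140.21], [-59.74, 239.74], [12.07, 113.84], [-152.46, 152.46]. Speed limits (degrees/s): [147.25, 147.25, 180, 180, 180, 180, 180].

### API

Orientations are given as [roll, pitch, yaw] about the fixed x, y, z axes, in that order (R = Rz(yaw) Ry(pitch) Rx(roll)).
In Python, from station import status, camera, job gives the robot as it stands. The module is installed in compiled form; this text tells all that it offers.
- The arm moves only by the tool play_rows, never from a script. Its argument "deltas" is a list of rows, each a list of 5 numbers: the shift along the tool's x, y, z in mm, then the turn about the tool's z in rad, then the finger opening in mm, from 0 to 85.4. A call has 1 to 20 rows; each row shifts and turns the commanded pose from where the row before left it, along the tool's axes as they then stand; what a row does not reach is not made up. A row lasts 1/8 s, in which the tool goes at most 62.5 mm and 10.7 degrees, less where a joint would pass 70% of its speed; a pose out of reach is approached as far as the arm can. A call with a gripper value outside its range is refused whole. The fingers move at their own pace and stop on an object; "squeeze" is the grip in N (left out, the last holds). Time passes only in rows, so rows that do not move let the fingers close. It gives the time, the measured TCP pose, the force and the opening at its end, in the units of the state.
- status.read_state(): the state, without advancing time (a new reading comes with each control period).
- camera(name): name is "scene" or "top"; returns a dict with "pixels" (384x512x3 uint8, blue, green, red), "mtx" (3x3 intrinsics, pixels), "k1" (the pictures are not rectified: a ray, as slopes to the right and down, at radius r is drawn at 1 + k1 r^2 times it, then the intrinsics apply), "world_from_camera" (4x4, takes a point from camera to world coordinates). Camera axes: x right, y up, looking along -z (the intrinsics and any distortion apply to the point x, -y, -z); pixel columns grow to the right and rows downward; lengths in m; the calibration is good to about 2 mm. A picture is of the moment at which its call begins. There is no depth.
- job.close_job(): hands the job in, once; it reports no verdict.
The state is a dict: "time": time; "qpos": joint angles; "joint_vel": joint speeds; "effort": joint torques, N m; "eef_pos": TCP position; "tool_rot": TCP orientation; "wrist_force": force on the tool from outside, world axes, zero at the start; "ft_torque": the same for the moment, N m; "gripper_width": opening from 0.0 (shut) to 1.0 (fully open).
Only numpy, scipy, OpenCV 4.12 (cv2) and the standard library are available. Lean on these libraries where they do the work, as an engineer would, in place of code of your own. Each camera call takes 0.05 s, during which the arm holds its last target.

### The job

Sort the four loose clay pieces (bell, house, cup and bird) into the four wooden trays: stand each one upright, flat on the floor in the middle of the open bay of the tray whose glued-in sample shows its kind. One piece has been left by mistake in the bell tray and must go to its own tray so that the bell can stand there. Do not shift the brush pot or the glaze jar.

Things in the scene. Friction and masses are not known exactly. Their poses are not given: they have to be found in the camera images.
- clay_bell: Loose, terracotta: a clay bell: round, flared lip 60 mm diameter, straight waist 50 mm diameter from 10 to 30 mm above its underside, domed above with a small knob, 55 mm tall in all; about 120 g. Origin: centre of underside; z up. Starts upright on the ware board (underside 6 mm above the bench).
- clay_house: Loose, terracotta: a clay house: block 46 mm (x) by 34 mm (y) and 28 mm high, under a pitched roof with its ridge along x, 60 mm long, 43 mm tall in all; about 90 g; grip it across y (34 mm). Origin: centre of underside; z up. Starts upright on the ware board or in the bell tray's open bay (underside 6 mm above the bench).
- clay_cup: Loose, terracotta: a plain clay cup without handle, open at the top: 54 mm outside diameter, 40 mm tall, straight sides, wall 5 mm; about 60 g. Origin: centre of underside; z up. Starts upright on the ware board or in the bell tray's open bay (underside 6 mm above the bench).
- clay_bird: Loose, terracotta: a clay bird: plump body along its x axis, 66 mm from tail (-x) to beak (+x), 32 mm wide across y (widest 21 mm up), ball head at +x, on a foot 28 mm in diameter under its middle, 50 mm tall; about 60 g; grip it across y. Origin: centre of underside; z up. Starts upright on the ware board or in the bell tray's open bay (underside 6 mm above the bench).
- tray_bell: Fixed wooden tray, known by the terracotta bell glued in its far bay (like the loose bell, 95 mm from the origin along the tray's +x, which points away from the robot). Origin: bench level under the centre of the open near bay: 80 mm square, floor 6 mm, rim 12 mm above the bench. Tray 195 x 90 mm (x -45 to 150). Samples reach 61 mm up. Trays side by side, any order.
- tray_house: Fixed wooden tray, known by the terracotta house glued in its far bay (like the loose house, 95 mm from the origin along the tray's +x, which points away from the robot). Origin: bench level under the centre of the open near bay: 80 mm square, floor 6 mm, rim 12 mm above the bench. Tray 195 x 90 mm (x -45 to 150). Samples reach 61 mm up. Trays side by side, any order.
- tray_cup: Fixed wooden tray, known by the terracotta cup glued in its far bay (like the loose cup, 95 mm from the origin along the tray's +x, which points away from the robot). Origin: bench level under the centre of the open near bay: 80 mm square, floor 6 mm, rim 12 mm above the bench. Tray 195 x 90 mm (x -45 to 150). Samples reach 61 mm up. Trays side by side, any order.
- tray_bird: Fixed wooden tray, known by the terracotta bird glued in its far bay (like the loose bird, 95 mm from the origin along the tray's +x, which points away from the robot). Origin: bench level under the centre of the open near bay: 80 mm square, floor 6 mm, rim 12 mm above the bench. Tray 195 x 90 mm (x -45 to 150). Samples reach 61 mm up. Trays side by side, any order.
- brush_pot: Bystander: aluminium pot of brushes, 68 mm diameter, 85 mm tall, brushes up to 165 mm above the bench and spreading to 60 mm from the axis. Origin: centre of the underside. On the bench beyond one end of the ware board (light wood, 115 x 620 mm, 6 mm thick, nearest the robot). Leave it alone.
- glaze_jar: Bystander: closed white jar with a black cap, 64 mm diameter, 75 mm tall. Origin: centre of the underside. On the bench at the other end of the ware board. Leave it alone.
Mind the look-alikes: they are no part of the job. Leave any turquoise look-alike of the clay_bird alone. What is shaped like the clay_bell but turquoise is not meant.

How it is judged:
By the outcome, as a careful person would: the job done as asked, in the order asked, and still so for the second after the job is handed in, with the robot touching nothing.
It also fails if it takes over 115 s, if anything falls off the work surface, if the arm or the gripper's body presses on something with over 40 N, if the wrist force passes 120 N, or if a joint passes its speed limit or range.

## Working session

There is one attempt and no reset: what is moved stays moved. The work goes in short steps, Python scripts to look and compute and a tool call to move; the robot and the scene stay as the last step left them, time stands still between calls to the robot, and variables do not carry over. Pictures are saved under pics/ and viewed, and the job is handed in when it is done.

Besides the shell and the picture viewer there is one more tool, called after "Emit:" as name(argument=value, ...) on one line, values as JSON. play_rows: Moves the arm, as the interface text tells. Its arguments: {"type":"object","properties":{"deltas":{"type":"array"},"squeeze":{"type":"number"}},"required":["deltas"]}

```bash
mkdir -p pics; python3 - <<'E'
from station import status, camera
import cv2,json,pickle
print(status.read_state())
for n in("scene","top"):
    c=camera(n); cv2.imwrite(f"pics/{n}0.png",c["pixels"]); pickle.dump(c,open(f"{n}0.pkl","wb"))
    print(n,c["mtx"].tolist(),c["k1"],c["world_from_camera"].round(3).tolist())
E
```

```text
{'time': 0.0, 'qpos': array([-76.71234275,  26.89840394,  -2.78259531,  87.87452302,
         1.38162206,  65.37212299,  -4.71560223]), 'joint_vel': array([-0.08586925, -0.00549266,  0.01125739,  0.04242822,  0.00747742,
       -0.04541832,  0.06361386]), 'effort': array([-8.53529446e-05, -5.10324848e+01, -4.68096114e-02, -2.37699634e+01,
        1.06769250e-02,  7.58713548e-03, -9.06998849e-06]), 'eef_pos': array([0.17392841, 0.65164592, 0.24724245]), 'tool_rot': array([-1.79888657e+02,  5.48931669e-03,  1.65056984e+02]), 'wrist_force': array([-0.14200592,  0.18296514,  0.49299289]), 'ft_torque': array([-0.02692637,  0.03710123,  0.02216701]), 'gripper_width': 0.998323460878493}
scene [[476.2996098568602, 0.0, 265.2938516625583], [0.0, 476.2996098568602, 186.40741992096818], [0.0, 0.0, 1.0]] -0.03348651446711873 [[-0.715, -0.433, 0.549, 1.189], [0.699, -0.452, 0.554, 0.707], [0.008, 0.78, 0.626, 0.822], [0.0, 0.0, 0.0, 1.0]]
top [[473.62872386063003, 0.0, 260.4124003292995], [0.0, 473.62872386063003, 188.6313705838793], [0.0, 0.0, 1.0]] 0.06207004735236289 [[0.024, 0.989, -0.148, 0.264], [-1.0, 0.025, 0.001, -0.013], [0.005, 0.148, 0.989, 1.358], [0.0, 0.0, 0.0, 1.0]]
```

View pics/scene0.png

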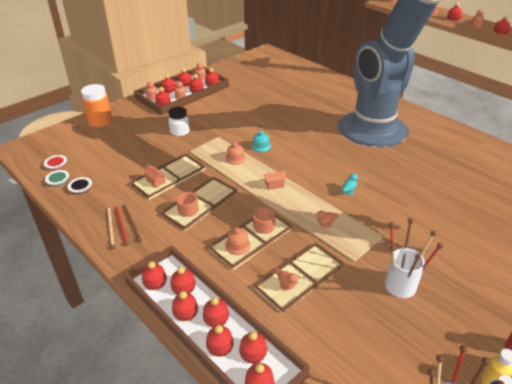

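View pics/top0.png

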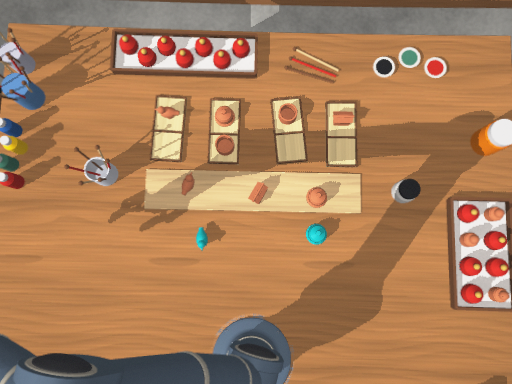

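Top picture: the trays from left to right (+y to -y) are bird (168,130), bell (225,130) with the cup wrongly in it (224,147), cup (289,130) and house (341,135). On the board are the bird (188,183), house (258,192) and bell (317,197). The turquoise look-alikes are at (202,238) and (316,234), the pot at (98,170) and the jar at (405,190). Next I'll zoom in and measure.

```bash
cat > h.py <<'E'
import numpy as np,cv2,pickle
def proj(c,P):
    T=np.linalg.inv(c["world_from_camera"]);P=np.atleast_2d(P)
    q=P@T[:3,:3].T+T[:3,3]; s=np.c_[q[:,0]/-q[:,2],-q[:,1]/-q[:,2]]
    r2=(s**2).sum(1,keepdims=True); s=s*(1+c["k1"]*r2)
    return s@c["mtx"][:2,:2].T+c["mtx"][:2,2]
def back(c,uv,z):
    k=np.array([c["k1"],0,0,0,0.])
    s=cv2.undistortPoints(np.array(uv,float).reshape(-1,1,2),c["mtx"],k).reshape(-1,2)
    d=np.c_[s[:,0],-s[:,1],-np.ones(len(s))]@c["world_from_camera"][:3,:3].T
    o=c["world_from_camera"][:3,3]
    return o+d*((z-o[2])/d[:,2])[:,None]
E
python3 - <<'E'
import cv2,pickle
c=pickle.load(open("top0.pkl","rb"));im=c["pixels"]
a=im[90:170,145:365];cv2.imwrite("pics/t_tray.png",cv2.resize(a,None,fx=3.6,fy=3.6,interpolation=cv2.INTER_CUBIC))
a=im[160:220,140:365];cv2.imwrite("pics/t_board.png",cv2.resize(a,None,fx=3.5,fy=3.5,interpolation=cv2.INTER_CUBIC))
c=pickle.load(open("scene0.pkl","rb"));im=c["pixels"]
a=im[130:315,130:390];cv2.imwrite("pics/s_all.png",cv2.resize(a,None,fx=3,fy=3,interpolation=cv2.INTER_CUBIC))
E
```

```text
(no output)
```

View pics/t_tray.png

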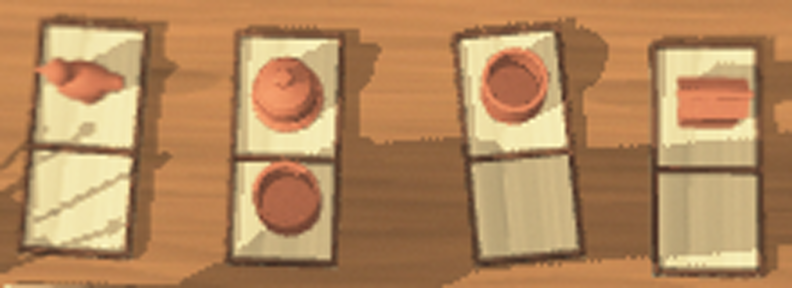

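View pics/t_board.png

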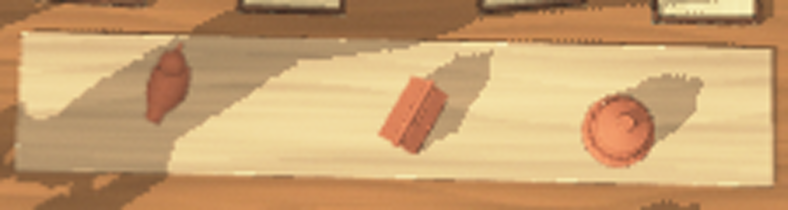

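View pics/s_all.png

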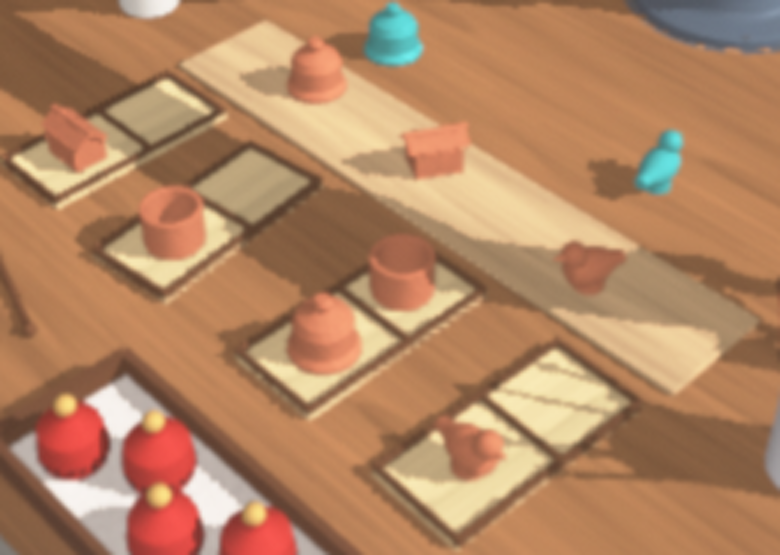

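```bash
cat > fit.py <<'E'
from h import *
from scipy.optimize import minimize
def ring(r,z,n=40):
    t=np.linspace(0,2*np.pi,n,endpoint=False);return np.c_[r*np.cos(t),r*np.sin(t),0*t+z]
def sph(c,a,n=300):
    i=np.arange(n)+.5;p=np.arccos(1-2*i/n);t=np.pi*(1+5**.5)*i
    return np.c_[np.cos(t)*np.sin(p),np.sin(t)*np.sin(p),np.cos(p)]*a+c
M={'bell':[np.r_[ring(.030,0),ring(.030,.004),ring(.025,.010)],np.r_[ring(.025,.01),ring(.025,.03),ring(.02,.04),ring(.012,.047)],np.r_[ring(.005,.045),ring(.005,.055)]],
'cup':[np.r_[ring(.027,0),ring(.027,.04)]],
'house':[np.array([[x,y,z] for x in(-.023,.023) for y in(-.017,.017) for z in(0,.028)]),np.array([[x,y,.026] for x in(-.03,.03) for y in(-.021,.021)]+[[-.03,0,.043],[.03,0,.043]])],
'bird':[sph([-.005,0,.021],[.028,.016,.014]),sph([.018,0,.038],[.012]*3),np.r_[ring(.014,0),ring(.012,.01)],np.array([[.024,0,.04],[.033,0,.037],[.024,.004,.036],[.024,-.004,.036]]),np.array([[-.033,.005,.026],[-.033,-.005,.026],[-.02,.01,.02],[-.02,-.01,.02]])]}
def W(k,p,z0=.006):
    c,s=np.cos(p[2]),np.sin(p[2]);R=np.array([[c,-s,0],[s,c,0],[0,0,1]])
    return [q@R.T+[p[0],p[1],z0] for q in M[k]]
S=4
def mask(im):
    h=cv2.cvtColor(im,cv2.COLOR_BGR2HSV).astype(int)
    return ((h[...,0]<=10)&(h[...,1]>125)&(h[...,2]>80)).astype(np.uint8)
def render(c,k,p,box,z0=.006):
    u0,v0,u1,v1=box;o=np.zeros(((v1-v0)*S,(u1-u0)*S),np.uint8)
    for q in W(k,p,z0):
        uv=(proj(c,q)-[u0,v0]+.5)*S-.5
        cv2.fillConvexPoly(o,cv2.convexHull((uv*16).round().astype(np.int32)),255,shift=4)
    return cv2.resize(o,(u1-u0,v1-v0),interpolation=cv2.INTER_AREA)/255.
def fit(cams,k,p0,yaws=(0,),z0=.006):
    D=[]
    for c in cams:
        uv=proj(c,[p0[0],p0[1],z0+.02])[0].astype(int);b=(uv[0]-28,uv[1]-28,uv[0]+28,uv[1]+28)
        m=mask(c["pixels"])[b[1]:b[3],b[0]:b[2]]
        n,l,st,ce=cv2.connectedComponentsWithStats(m)
        bi=min(range(1,n),key=lambda i:np.hypot(*(ce[i]-28))-.05*st[i,4]);m=cv2.GaussianBlur((l==bi).astype(float),(3,3),.6)
        D.append((c,b,m))
    def f(x):
        p=[p0[0]+x[0]/1e3,p0[1]+x[1]/1e3,x[2]/20]
        return sum((np.abs(cv2.GaussianBlur(render(c,k,p,b,z0),(3,3),.6)-m)).sum()/m.sum() for c,b,m in D)
    best=None
    for y in yaws:
        r=minimize(f,[0,0,y*20],method='Nelder-Mead',options=dict(initial_simplex=[[0,0,y*20],[8,0,y*20],[0,8,y*20],[3,3,y*20+5]],xatol=.05,fatol=1e-4))
        if best is None or r.fun<best.fun:best=r
    x=best.x;return p0[0]+x[0]/1e3,p0[1]+x[1]/1e3,np.degrees(x[2]/20),best.fun
E
python3 - <<'E'
from fit import *
t=pickle.load(open("top0.pkl","rb"));s=pickle.load(open("scene0.pkl","rb"))
Q=dict(bird=[(40,18),(150,25),(133,255),(20,248)],bell=[(235,28),(346,32),(338,264),(228,261)],cup=[(455,36),(562,25),(584,255),(476,264)],house=[(651,42),(760,44),(764,274),(655,272)])
for k,q in Q.items():
    uv=(np.array(q)+.5)/3.6-.5+[145,90];P=back(t,uv,.012)[:,:2]
    L=np.array([[.15,.045],[.15,-.045],[-.045,-.045],[-.045,.045]])
    a=L-L.mean(0);b=P-P.mean(0);th=np.arctan2((a[:,0]*b[:,1]-a[:,1]*b[:,0]).sum(),(a*b).sum())
    R=np.array([[np.cos(th),-np.sin(th)],[np.sin(th),np.cos(th)]])
    o=P.mean(0)-R@L.mean(0)
    print("tray",k,o.round(4),np.degrees(th).round(1),"res",np.abs(P-(L@R.T+o)).max().round(4))
    sp=o+R@[.095,0]
    for n,cs in(("T",[t]),("S",[s]),("TS",[t,s])): print("  sample",n,np.round(fit(cs,k,sp,np.arange(0,6.28,.5) if k in('bird','house') else (0,)),4),"pred",sp.round(4))
for k,uv in(('bell',(317,197)),('house',(258,192)),('bird',(188,183)),('cup',(224,147))):
    p=back(t,[uv],.03)[0,:2]
    for n,cs in(("T",[t]),("S",[s]),("TS",[t,s])): print(k,n,np.round(fit(cs,k,p,np.arange(0,6.28,.5) if k in('bird','house') else (0,)),4))
E
```

```text
tray bird [0.5871 0.2595] -1.7 res 0.0018
  sample T [6.807000e-01 2.561000e-01 2.550363e+02 2.520000e-01] pred [0.682  0.2567]
  sample S [ 0.6803  0.2606 75.2805  0.2881] pred [0.682  0.2567]
  sample TS [ 0.6817  0.2609 79.8672  0.638 ] pred [0.682  0.2567]
tray bell [0.5834 0.0952] 0.1 res 0.001
  sample T [ 0.6787  0.0979 12.6395  0.2892] pred [0.6784 0.0953]
  sample S [ 0.676   0.096  -0.6051  0.1588] pred [0.6784 0.0953]
  sample TS [0.6768 0.0956 2.3739 0.4552] pred [0.6784 0.0953]
tray cup [ 0.5896 -0.099 ] 6.3 res 0.0024
  sample T [ 0.6845 -0.0865  2.3125  0.156 ] pred [ 0.684  -0.0887]
  sample S [ 0.684  -0.0886  0.8335  0.138 ] pred [ 0.684  -0.0887]
  sample TS [ 0.6845 -0.0875  4.4735  0.2961] pred [ 0.684  -0.0887]
tray house [ 0.582  -0.2468] 0.9 res 0.0023
  sample T [ 6.767000e-01 -2.458000e-01  2.832666e+02  3.618000e-01] pred [ 0.677  -0.2453]
  sample S [ 0.6774 -0.2442 83.4984  0.1571] pred [ 0.677  -0.2453]
  sample TS [ 0.6768 -0.245  83.504   0.542 ] pred [ 0.677  -0.2453]
bell T [ 0.4459 -0.1765 -1.3974  0.3217]
bell S [ 0.4433 -0.174   1.1703  0.1543]
bell TS [ 0.4439 -0.1754  7.6871  0.4912]
house T [ 4.523000e-01 -8.100000e-03  3.238528e+02  4.290000e-01]
house S [ 4.484000e-01 -6.400000e-03  3.293346e+02  1.980000e-01]
house TS [ 4.494000e-01 -6.900000e-03  1.476874e+02  6.410000e-01]
bird T [  0.4681   0.1937 170.0618   0.2128]
bird S [4.705000e-01 1.947000e-01 3.547165e+02 2.573000e-01]
bird TS [  0.4711   0.1936 -14.8623   0.6081]
cup T [0.5892 0.092  8.5838 0.1518]
cup S [0.5855 0.091  6.785  0.1454]
cup TS [0.5874 0.0931 8.0448 0.304 ]
```

Emit:
play_rows(deltas=[[0, 0, 0, -0.13, 85], [0, 0, 0, -0.131, 85], [0, 0, 0, 0, 85]], squeeze=30)

```text
time: 0.48
eef_pos: [0.174, 0.6519, 0.2477]
tool_rot: [-179.9, -0.0, 179.9]
wrist_force: [-0.1, 0.4, 0.3]
gripper_width: 0.996
```

Emit:
play_rows(deltas=[[-29.5, -40, 0, 0, 85], [-29.5, -40, 0, 0, 85], [-29.5, -40, 0, 0, 85], [-29.5, -40, 0, 0, 85], [-29.5, -40, 0, 0, 85], [-29.5, -40, 0, 0, 85], [-29.5, -40, 0, 0, 85], [-29.5, -40, 0, 0, 85], [-29.5, -40, 0, 0, 85], [-29.5, -40, 0, 0, 85], [-29.5, -40, 0, 0, 85], [-29.5, -40, 0, 0, 85], [-29.5, -40, 0, 0, 85], [-29.5, -40, 0, 0, 85], [0, 0, 0, 0, 85], [0, 0, 0, 0, 85]])

```text
time: 2.48
eef_pos: [0.5867, 0.0929, 0.2479]
tool_rot: [180.0, -0.1, 180.0]
wrist_force: [0.8, -0.0, -0.1]
gripper_width: 0.997
```

Emit:
play_rows(deltas=[[0, 0, 35, 0, 80], [0, 0, 35, 0, 80], [0, 0, 35, 0, 80], [0, 0, 35, 0, 80], [0, 0, 30, 0, 80], [0, 0, 20, 0, 80], [0, 0, 13, 0, 80], [0, 0, 0, 0, 80]])

```text
time: 3.48
eef_pos: [0.5863, 0.0934, 0.0447]
tool_rot: [180.0, -0.1, -179.9]
wrist_force: [0.9, 0.8, 0.2]
gripper_width: 0.938
```

```bash
cat > look.py <<'E'
import sys,cv2,pickle
from station import camera
n,tag,u0,v0,u1,v1,f=sys.argv[1],sys.argv[2],*map(int,sys.argv[3:8])
c=camera(n);pickle.dump(c,open(tag+".pkl","wb"));cv2.imwrite(f"pics/{tag}.png",cv2.resize(c["pixels"][v0:v1,u0:u1],None,fx=f,fy=f,interpolation=cv2.INTER_CUBIC))
E
python3 look.py scene s1 160 130 360 300 4; python3 look.py top t1 150 80 350 220 4
```

```text
(no output)
```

View pics/s1.png

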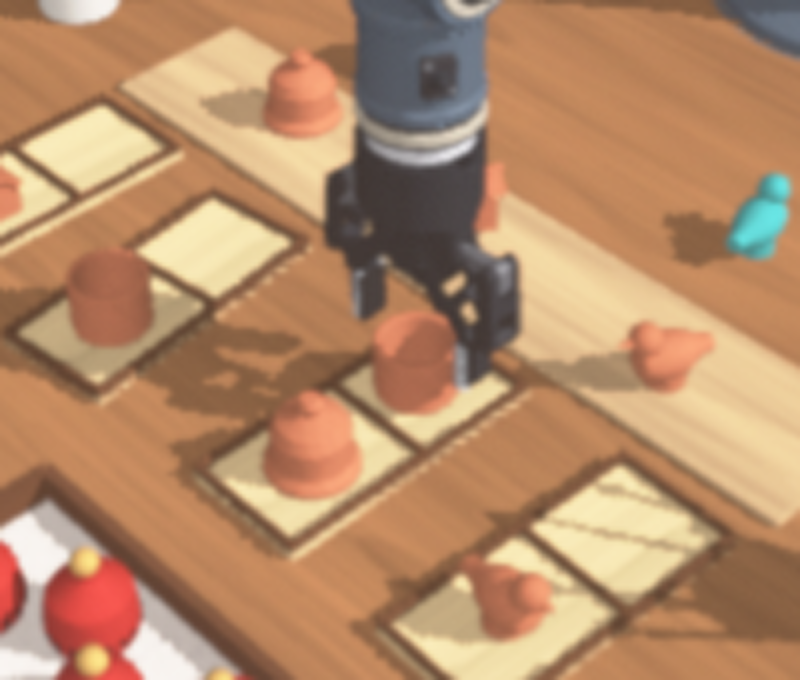

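View pics/t1.png

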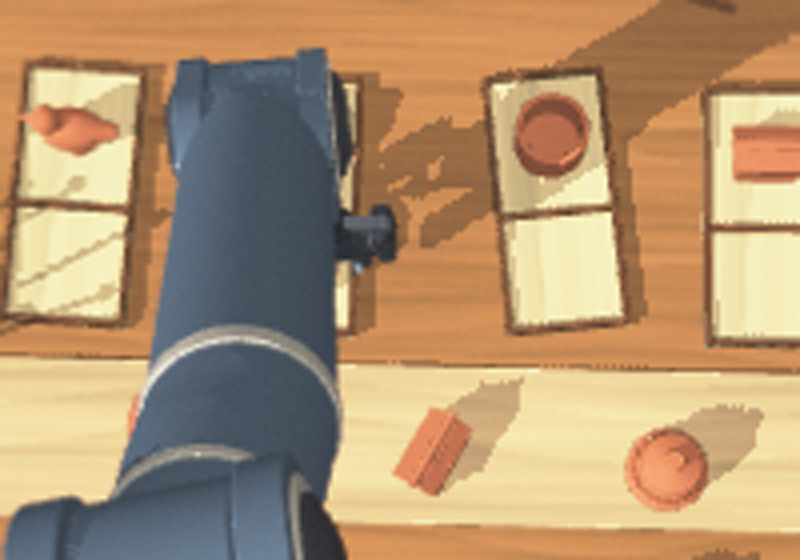

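The scene view shows the cup at (415,362) between the open fingers, with the near finger at (480,350). I'll lower a little and close.

Emit:
play_rows(deltas=[[0, 0, 12, 0, 80], [0, 0, 0, 0, 66], [0, 0, 0, 0, 58], [0, 0, 0, 0, 50], [0, 0, 0, 0, 40], [0, 0, 0, 0, 40], [0, 0, 0, 0, 40]])

```text
time: 4.45
eef_pos: [0.5875, 0.0922, 0.0337]
tool_rot: [180.0, 0.0, -180.0]
wrist_force: [-0.3, -0.7, 5.2]
gripper_width: 0.627
```

Emit:
play_rows(deltas=[[0, 0, -5, 0, 40], [0, 0, -15, 0, 40], [0, 0, -30, 0, 40], [0, 0, -30, 0, 40], [0, 0, -15, 0, 40], [0, 0, 0, 0, 40]])

```text
time: 5.2
eef_pos: [0.5877, 0.0925, 0.1295]
tool_rot: [180.0, 0.1, -180.0]
wrist_force: [0.9, 0.5, -1.4]
gripper_width: 0.631
```

```bash
python3 look.py scene s2 160 90 360 260 4
```

```text
(no output)
```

View pics/s2.png

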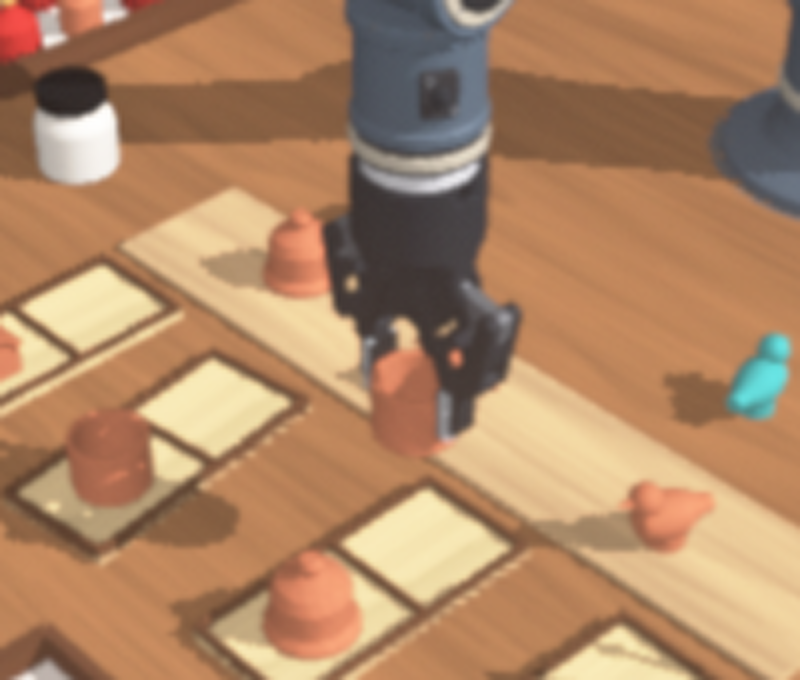

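The cup is held upright at (405,400) and clear of the tray. Next it goes to the cup tray.

Emit:
play_rows(deltas=[[-1, -20, 0, 0, 40], [-1, -35, 0, 0, 40], [0, -40, 0, 0, 40], [0, -40, 0, 0, 40], [0, -36, 0, 0, 40], [0, -20, 0, 0, 40], [0, 0, 0, 0, 40], [0, 0, 25, 0, 40], [0, 0, 35, 0, 40], [0, 0, 20, 0, 40], [0, 0, 10, 0, 40], [0, 0, 0, 0, 40]])

```text
time: 6.75
eef_pos: [0.589, -0.0974, 0.0378]
tool_rot: [180.0, -0.1, -179.9]
wrist_force: [0.4, 0.3, 0.5]
gripper_width: 0.635
```

Emit:
play_rows(deltas=[[-1, -1, 2, 0, 40], [0, 0, 1.5, 0, 40], [0, 0, 0, 0, 40], [0, 0, 0, 0, 40]])

```text
time: 7.25
eef_pos: [0.5903, -0.0997, 0.035]
tool_rot: [180.0, 0.0, -180.0]
wrist_force: [-0.0, -0.6, -0.4]
gripper_width: 0.63
```

```bash
python3 look.py scene s3 130 110 330 280 4
```

```text
(no output)
```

View pics/s3.png

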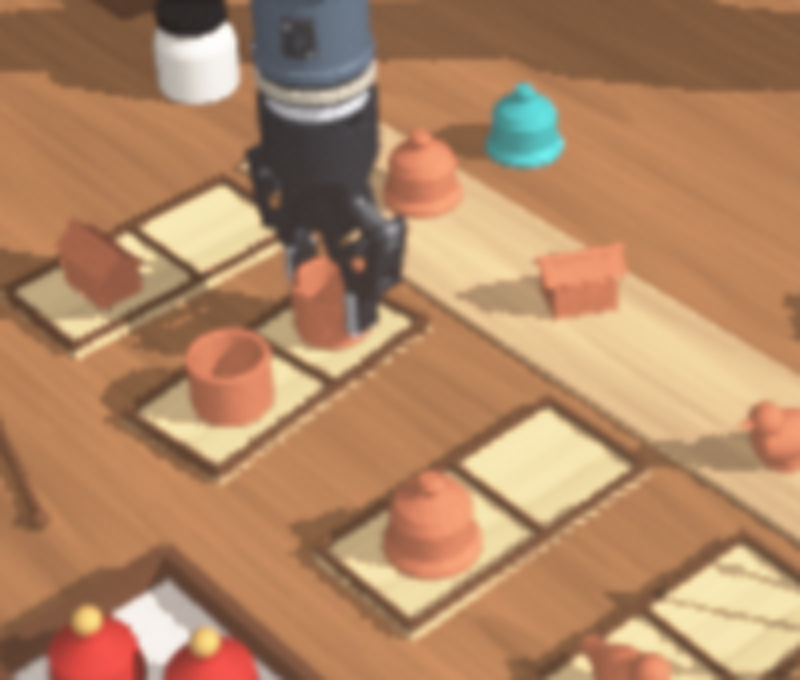

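The cup at (330,305) is just above the floor of the cup bay. I'll touch it down and release.

Emit:
play_rows(deltas=[[0, 1, 1, 0, 40], [0, 0, 0.5, 0, 40], [0, 0, 0, 0, 40]])

```text
time: 7.68
eef_pos: [0.5902, -0.0986, 0.0337]
tool_rot: [180.0, 0.0, -180.0]
wrist_force: [-2.0, 0.1, 4.8]
gripper_width: 0.627
```

Emit:
play_rows(deltas=[[0, 0, 0, 0, 58], [0, 0, 0, 0, 64], [0, 0, 0, 0, 70], [0, 0, 0, 0, 72], [0, 0, -15, 0, 72], [0, 0, -35, 0, 72], [0, 0, -40, 0, 80], [0, 0, -25, 0, 80], [0, 0, 0, 0, 80]])

```text
time: 8.8
eef_pos: [0.5918, -0.099, 0.1515]
tool_rot: [-180.0, 0.3, -180.0]
wrist_force: [0.2, 1.0, 0.0]
gripper_width: 0.942
```

Emit:
play_rows(deltas=[[30, -16, 0, 0, 84], [40, -20, 0, 0, 84], [40, -20, 0, 0, 84], [25, -14, 0, 0, 84], [12.3, -6.5, 0, 0, 84], [0, 0, 0, 0, 84], [0, 0, 30, 0, 84], [0, 0, 25, 0, 84], [0, 0, 15, 0, 84], [0, 0, 10, 0, 84], [0, 0, 0, 0, 84]])

```text
time: 10.18
eef_pos: [0.443, -0.175, 0.0678]
tool_rot: [180.0, -0.0, -180.0]
wrist_force: [1.0, 0.4, 1.2]
gripper_width: 0.983
```

```bash
python3 look.py scene s4 160 70 330 220 4; python3 look.py top t4 150 80 370 220 3
python3 - <<'E'
from fit import *
t=pickle.load(open("t4.pkl","rb"));s=pickle.load(open("s4.pkl","rb"))
for n,cs in(("T",[t]),("S",[s])): print(n,np.round(fit(cs,'cup',[.59,-.0985]),4))
E
```

```text
T [ 0.5911 -0.0986 -0.7088  0.1714]
S [ 0.5871 -0.1009 -1.2434  0.1449]
```

View pics/s4.png

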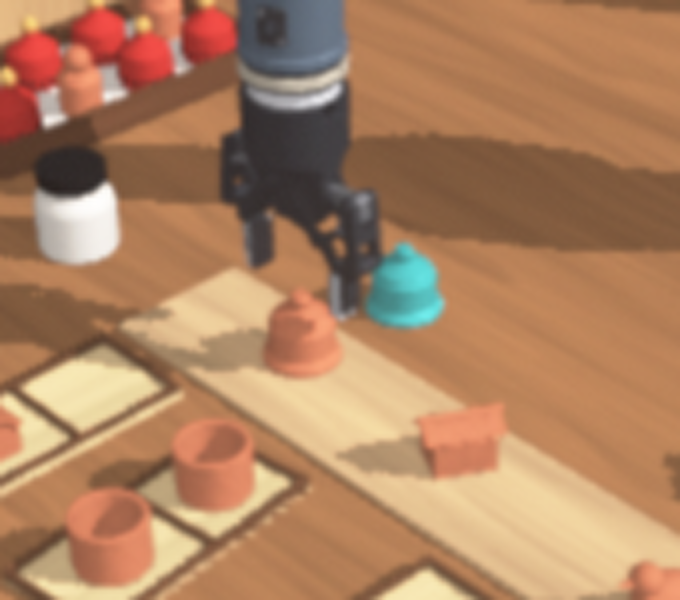

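View pics/t4.png

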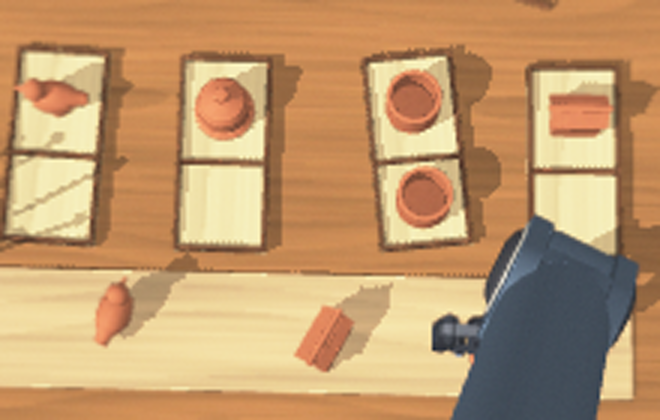

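The cup stands in the middle of the cup bay (top view 425,195). The bell at (302,335) is under the open jaws. I'll lower and grip it, and refit the bird and house from the better-lit picture.

Emit:
play_rows(deltas=[[-1, 0, 20, 0, 84], [0, 0, 13, 0, 84], [0, 0, 6, 0, 84], [0, 0, 0, 0, 70], [0, 0, 0, 0, 58], [0, 0, 0, 0, 50], [0, 0, 0, 0, 40], [0, 0, 0, 0, 40], [0, 0, 0, 0, 40]], squeeze=40)

```text
time: 11.4
eef_pos: [0.4442, -0.1752, 0.0301]
tool_rot: [180.0, 0.1, -180.0]
wrist_force: [-1.4, 0.9, 7.5]
gripper_width: 0.567
```

```bash
python3 - <<'E'
from fit import *
t=pickle.load(open("t4.pkl","rb"));s=pickle.load(open("s4.pkl","rb"))
for k,p in(('house',[.450,-.007]),('bird',[.470,.194])):
  for n,cs in(("T",[t]),("S",[s]),("TS",[t,s])): print(k,n,np.round(fit(cs,k,p,np.arange(-.9,.3,.2)),4))
m=mask(t["pixels"])
for k,(u,v) in (('house',(258,192)),('bird',(188,183))):
  mm=m[v-20:v+20,u-20:u+20];pts=np.argwhere(mm)[:,::-1]+[u-20,v-20];w=back(t,pts,.03)[:,:2]
  e=np.linalg.svd(w-w.mean(0))[2][0];print(k,len(pts),w.mean(0),np.degrees(np.arctan2(e[1],e[0])))
E
```

```text
house T [ 4.5020e-01 -7.2000e-03 -3.8589e+01  4.2410e-01]
house S [ 4.4820e-01 -5.7000e-03 -3.1384e+01  1.9700e-01]
house TS [ 4.4950e-01 -6.2000e-03 -3.2583e+01  6.2530e-01]
bird T [  0.4735   0.1927 -22.1801   0.5482]
bird S [ 0.4699  0.194  -2.4481  0.2416]
bird TS [  0.4703   0.1935 -14.3588   0.893 ]
house 227 [ 0.45146627 -0.00757988] 151.21376973195325
bird 139 [0.47302276 0.19126249] 169.38750603130126
```

The opening (about 48.5 mm) suggests the pads sit partly on the dome. I'll reopen, go 4 mm lower and grip again.

Emit:
play_rows(deltas=[[0, 0, 0, 0, 64], [0, 0, 0, 0, 66], [0, 0, 2, 0, 66], [0, 0, 2.5, 0, 66], [0, 0, 0, 0, 58], [0, 0, 0, 0, 50], [0, 0, 0, 0, 40], [0, 0, 0, 0, 40], [0, 0, 0, 0, 40]], squeeze=40)

```text
time: 12.52
eef_pos: [0.4437, -0.1752, 0.0257]
tool_rot: [180.0, -0.0, 180.0]
wrist_force: [-3.6, 1.1, 11.4]
gripper_width: 0.62
```

Now it reads about 53 mm, so the tips are on the flared lip. I'll go back to about 29 mm.

Emit:
play_rows(deltas=[[0, 0, 0, 0, 64], [0, 0, 0, 0, 66], [0, 0, -2, 0, 66], [0, 0, -2, 0, 66], [0, 0, 0, 0, 58], [0, 0, 0, 0, 50], [0, 0, 0, 0, 40], [0, 0, 0, 0, 40], [0, 0, 0, 0, 40]], squeeze=40)

```text
time: 13.65
eef_pos: [0.444, -0.1752, 0.0293]
tool_rot: [180.0, 0.0, -180.0]
wrist_force: [-0.9, 0.2, 6.7]
gripper_width: 0.574
```

Emit:
play_rows(deltas=[[0, 0, -4, 0, 40], [0, 0, -10, 0, 40], [0, 0, -25, 0, 40], [0, 0, -30, 0, 40], [0, 0, -30, 0, 40], [0, 0, -12, 0, 40], [0, 0, 0, 0, 40]])

```text
time: 14.52
eef_pos: [0.4441, -0.1752, 0.1402]
tool_rot: [-180.0, 0.1, -180.0]
wrist_force: [-0.7, 0.1, -0.7]
gripper_width: 0.568
```

```bash
python3 look.py scene s5 160 40 330 190 4
```

```text
(no output)
```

View pics/s5.png

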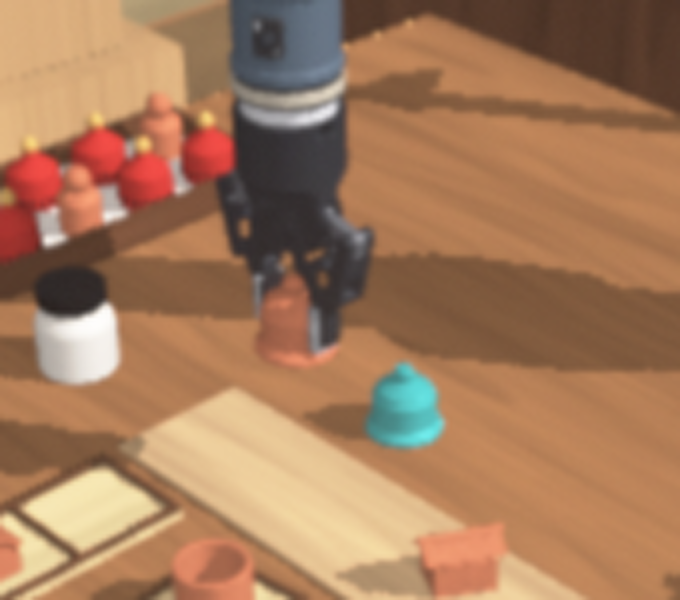

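The bell is held upright at (295,320). Moving it to the bell tray.

Emit:
play_rows(deltas=[[-12, 20, 0, 0, 40], [-20, 38, 0, 0, 40], [-22, 42, 0, 0, 40], [-22, 42, 0, 0, 40], [-22, 42, 0, 0, 40], [-20, 42, 0, 0, 40], [-14, 28, 0, 0, 40], [-7, 16.4, 0, 0, 40], [0, 0, 0, 0, 40], [0, 0, 30, 0, 40], [0, 0, 35, 0, 40], [0, 0, 25, 0, 40], [0, 0, 14, 0, 40], [0, 0, 3, 0, 40], [0, 0, 0, 0, 40]])

```text
time: 16.45
eef_pos: [0.5833, 0.0948, 0.0334]
tool_rot: [180.0, 0.1, 180.0]
wrist_force: [-0.4, -0.2, -1.0]
gripper_width: 0.572
```

Emit:
play_rows(deltas=[[0, 0.4, 2, 0, 40], [0, 0, 1, 0, 40], [0, 0, 1, 0, 40], [0, 0, 0, 0, 40]])

```text
time: 16.95
eef_pos: [0.5831, 0.0957, 0.0294]
tool_rot: [180.0, 0.0, -180.0]
wrist_force: [-0.9, 0.1, 3.7]
gripper_width: 0.569
```

Emit:
play_rows(deltas=[[0, 0, 0, 0, 54], [0, 0, 0, 0, 60], [0, 0, 0, 0, 66], [0, 0, 0, 0, 68], [0, 0, -10, 0, 68], [0, 0, -30, 0, 68], [0, 0, -40, 0, 68], [0, 0, -35, 0, 68], [0, 0, 0, 0, 68]], squeeze=30)

```text
time: 18.08
eef_pos: [0.585, 0.0959, 0.1476]
tool_rot: [179.9, 0.4, 180.0]
wrist_force: [-0.1, 0.8, 0.1]
gripper_width: 0.798
```

Emit:
play_rows(deltas=[[25, -19, 0, 0, 68], [35, -27, 0, 0, 68], [40, -31, 0, 0, 68], [25, -19, 0, 0, 68], [8.5, -6.2, 0, 0, 68], [0, 0, 0, 0.18, 60], [0, 0, 0, 0.18, 60], [0, 0, 0, 0.181, 60], [0, 0, 0, 0, 60]])

```text
time: 19.2
eef_pos: [0.4501, -0.0058, 0.1437]
tool_rot: [180.0, 0.0, 149.2]
wrist_force: [-0.4, 0.7, 0.4]
gripper_width: 0.704
```

```bash
python3 look.py scene s6 170 60 370 230 4;  python3 look.py top t6 140 80 360 220 3
python3 - <<'E'
from fit import *
t=pickle.load(open("t6.pkl","rb"));s=pickle.load(open("s6.pkl","rb"))
for n,cs in(("T",[t]),("S",[s])): print(n,np.round(fit(cs,'bell',[.583,.0955]),4))
print(np.round(fit([s],'house',[.45,-.006],np.arange(-.9,0,.2)),4))
E
```

```text
T [0.5838 0.0943 1.2418 0.4707]
S [0.5819 0.0957 1.6935 0.1557]
[ 4.48100e-01 -5.90000e-03 -3.10727e+01  1.90200e-01]
```

View pics/s6.png

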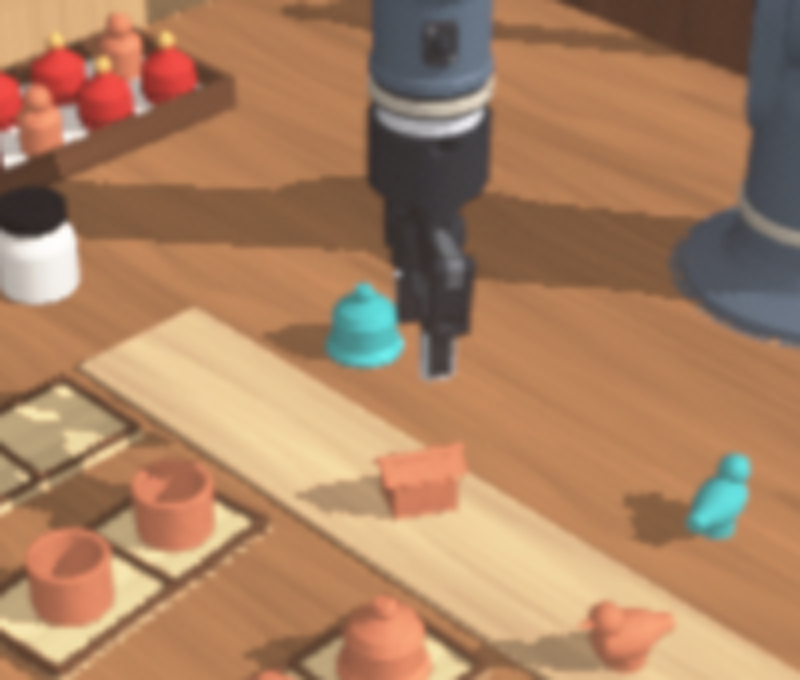

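View pics/t6.png

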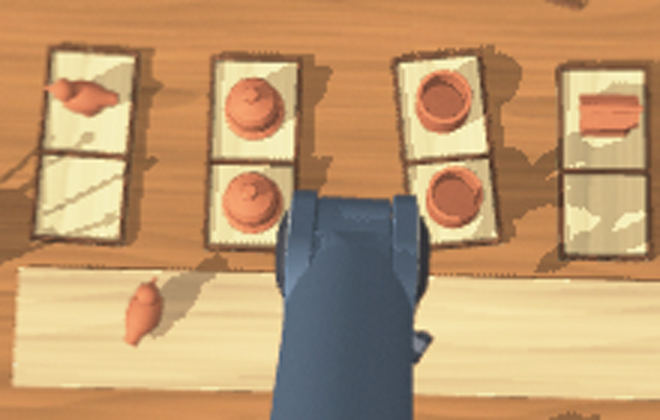

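The bell stands centred in the bell bay (top view 252,202). The house at (422,482) in the scene view is below the gripper, aligned for a grip across y. Descending.

Emit:
play_rows(deltas=[[0, 0, 35, 0, 64], [0, 0, 35, 0, 64], [0, 0, 25, 0, 64], [0, 0, 12, 0, 64], [0, 0, 7, 0, 64], [0, 0, 4, 0, 64], [0, 0, 0, 0, 64]])

```text
time: 20.18
eef_pos: [0.4497, -0.0066, 0.0261]
tool_rot: [180.0, 0.0, 149.0]
wrist_force: [-0.1, 0.7, 0.9]
gripper_width: 0.75
```

```bash
python3 look.py scene s7 200 110 350 230 5
```

```text
(no output)
```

View pics/s7.png

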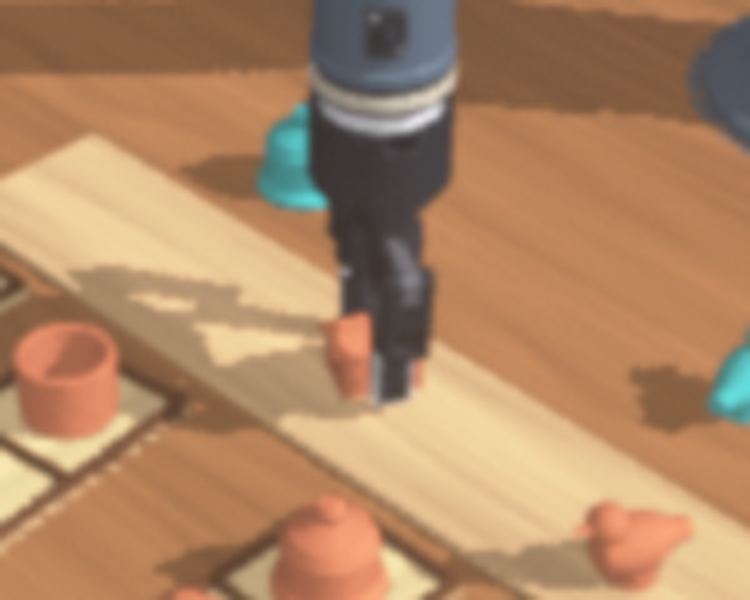

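Emit:
play_rows(deltas=[[0, 0, 0, 0, 50], [0, 0, 0, 0, 40], [0, 0, 0, 0, 34], [0, 0, 0, 0, 26], [0, 0, 0, 0, 20], [0, 0, 0, 0, 20], [0, 0, 0, 0, 20]])

```text
time: 21.1
eef_pos: [0.4496, -0.0065, 0.0262]
tool_rot: [180.0, 0.0, 149.0]
wrist_force: [-1.0, 0.3, 5.7]
gripper_width: 0.393
```

Emit:
play_rows(deltas=[[0, 0, -5, 0, 20], [0, 0, -20, 0, 20], [0, 0, -35, 0, 20], [0, 0, -30, 0, 20], [0, 0, -10, 0, 20], [0, 0, 0, -0.15, 20], [0, 0, 0, -0.15, 20], [0, 0, 0, -0.15, 20], [0, 0, 0, -0.107, 20], [0, 0, 0, 0, 20]])

```text
time: 22.35
eef_pos: [0.4486, -0.0068, 0.125]
tool_rot: [180.0, -0.1, -179.2]
wrist_force: [-0.2, 0.1, -1.1]
gripper_width: 0.395
```

```bash
python3 look.py scene s8 200 70 350 190 5
```

```text
(no output)
```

View pics/s8.png

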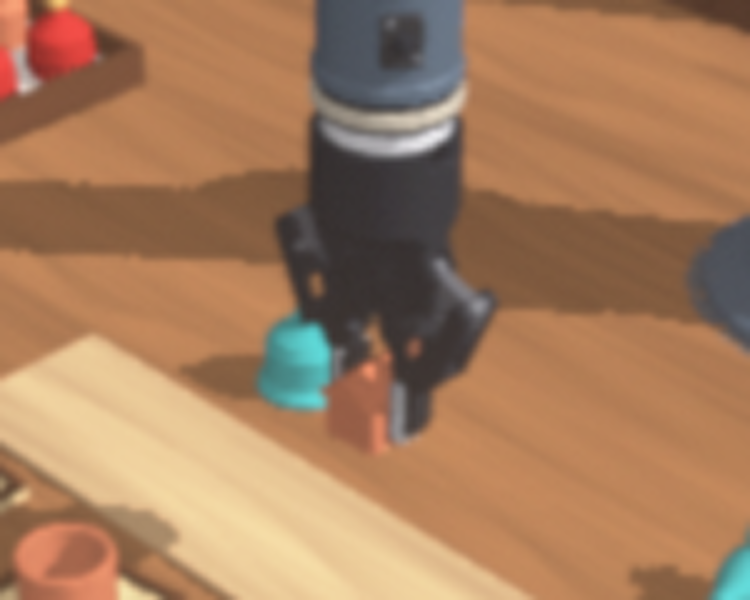

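The house is held upright at (370,400) and squared up. To the house tray.

Emit:
play_rows(deltas=[[-12, -22, 0, 0, 20], [-20, -38, 0, 0, 20], [-22, -42, 0, 0, 20], [-22, -42, 0, 0, 20], [-22, -42, 0, 0, 20], [-18, -32, 0, 0, 20], [-13.2, -24.3, 0, 0, 20], [0, 0, 0, 0, 20], [0, 0, 25, 0, 20], [0, 0, 35, 0, 20], [0, 0, 22, 0, 20], [0, 0, 12, 0, 20], [0, 0, 0, 0, 20]])

```text
time: 24.02
eef_pos: [0.5819, -0.2459, 0.031]
tool_rot: [179.9, -0.1, -179.1]
wrist_force: [-0.3, -0.4, -0.6]
gripper_width: 0.396
```

Emit:
play_rows(deltas=[[0, -0.7, 2, 0, 20], [0, 0, 1.5, 0, 20], [0, 0, 1.3, 0, 20], [0, 0, 0, 0, 20]])

```text
time: 24.52
eef_pos: [0.5825, -0.2475, 0.0271]
tool_rot: [180.0, 0.0, -179.1]
wrist_force: [0.1, -0.3, -1.2]
gripper_width: 0.392
```

Emit:
play_rows(deltas=[[0, 0, 1, 0, 20], [0, 0, 0, 0, 20], [0, 0, 0, 0, 20]])

```text
time: 24.9
eef_pos: [0.5826, -0.2476, 0.0263]
tool_rot: [180.0, 0.0, -179.1]
wrist_force: [-0.7, 0.7, 2.8]
gripper_width: 0.395
```

Emit:
play_rows(deltas=[[0, 0, 0, 0, 38], [0, 0, 0, 0, 44], [0, 0, 0, 0, 50], [0, 0, 0, 0, 54], [0, 0, -10, 0, 54], [0, 0, -30, 0, 54], [0, 0, -45, 0, 54], [0, 0, -40, 0, 54], [0, 0, 0, 0, 60]])

```text
time: 26.02
eef_pos: [0.5847, -0.2487, 0.1556]
tool_rot: [-179.8, 0.5, -179.1]
wrist_force: [0.4, 0.8, 0.5]
gripper_width: 0.7
```

```bash
python3 look.py scene s9 290 160 390 230 7;  python3 look.py top t9 165 160 225 205 12
python3 - <<'E'
from fit import *
t=pickle.load(open("t9.pkl","rb"));s=pickle.load(open("s9.pkl","rb"))
m=mask(t["pixels"])[165:203,168:208];print('\n'.join(''.join('.#'[x] for x in r) for r in m))
E
```

```text
........................................
........................................
........................................
........................................
........................................
........................................
........................................
........................................
.......................#................
......................#.................
...................####.................
..................######................
..................#######...............
.................#..#####...............
................##..######..............
................##########..............
...............###########..............
...............###########..............
...............###########..............
..............#..#########..............
..............##.########...............
..............#...#######...............
..................######................
..............#...######................
.................######.................
.................#####..................
.................###....................
................###.....................
...............###......................
................#.......................
........................................
........................................
........................................
........................................
........................................
........................................
........................................
........................................
```

View pics/s9.png

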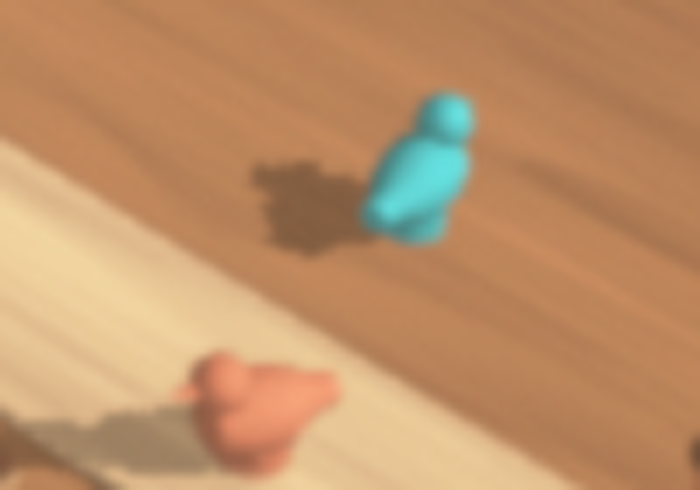

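View pics/t9.png

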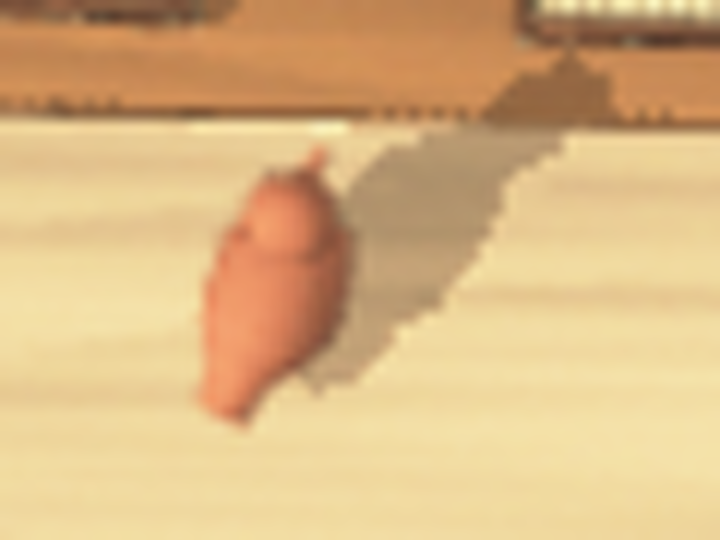

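```bash
python3 - <<'E'
from fit import *
from scipy.optimize import least_squares
t=pickle.load(open("t9.pkl","rb"));s=pickle.load(open("s9.pkl","rb"))
def tri(a,b): 
    r=least_squares(lambda X:np.r_[(proj(t,X)[0]-a),(proj(s,X)[0]-b)],[.47,.19,.03]);return r.x,r.fun
f=lambda q,o,k:(np.array(q)+.5)/k-.5+o
B,rb=tri(f((320,155),[165,160],12),f((182,394),[290,160],7))
A,ra=tri(f((224,415),[165,160],12),f((336,386),[290,160],7))
H,rh=tri(f((288,218),[165,160],12),f((224,380),[290,160],7))
print(B,A,H,rb,ra,rh);d=(B-A)[:2];print(np.hypot(*d),np.degrees(np.arctan2(d[1],d[0])),(A+B)/2)
d=(H-A)[:2];print(np.degrees(np.arctan2(d[1],d[0])))
print(np.round(fit([s],'house',[.5825,-.2475],[0]),4),np.round(fit([t],'bell',[.583,.095],[0]),4))
E
```

```text
[0.5002855  0.18297908 0.04452954] [0.44082512 0.20557674 0.0256844 ] [0.48515073 0.18933291 0.04569161] [-0.60375882  0.43846001 -0.6420355  -0.0566306 ] [-0.62750474  0.43148902 -0.67091116 -0.04429487] [-0.51245612  0.36677611 -0.5460568  -0.04486849]
0.06360967410088025 -20.80907395734262 [0.47055531 0.19427791 0.03510697]
-20.12617081681342
[ 0.5818 -0.2483 -0.1091  0.1377] [0.5833 0.0956 5.3237 0.5275]
```

The house stands in its tray, fitting at (0.582,-0.248). Triangulating beak and tail puts the bird's centre at (0.4706,0.194), yaw about -20.5°. Moving over the bird.

Emit:
play_rows(deltas=[[6, 20, 0, 0, 60], [10, 40, 0, 0, 60], [10, 42, 0, 0, 60], [10, 42, 0, 0, 60], [10, 42, 0, 0, 60], [10, 42, 0, 0, 60], [10, 42, 0, 0, 60], [10, 42, 0, 0, 60], [10, 42, 0, 0, 60], [10, 42, 0, 0, 60], [7, 30, 0, 0, 60], [4.1, 18.5, 0, 0, 60], [0, 0, 0, 0.15, 60], [0, 0, 0, 0.15, 60], [0, 0, 0, 0.073, 60], [0, 0, 0, 0, 60]])

```text
time: 28.12
eef_pos: [0.4663, 0.1957, 0.15]
tool_rot: [-179.9, -0.1, 159.7]
wrist_force: [-0.6, 1.4, 0.6]
gripper_width: 0.705
```

Emit:
play_rows(deltas=[[-4.6, 0, 30, 0, 60], [0, 0, 30, 0, 60], [0, 0, 20, 0, 60], [0, 0, 0, 0, 60], [0, 0, 0, 0, 60]])

```text
time: 28.75
eef_pos: [0.4725, 0.1939, 0.0714]
tool_rot: [180.0, 0.0, 159.6]
wrist_force: [-0.6, -0.1, 0.8]
gripper_width: 0.705
```

```bash
python3 look.py scene s10 270 110 400 230 5
```

```text
(no output)
```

View pics/s10.png

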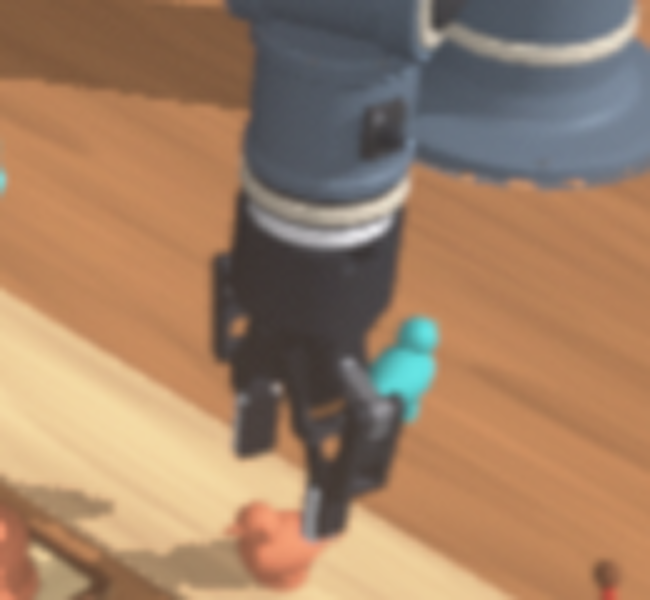

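Emit:
play_rows(deltas=[[1.5, 0, 20, 0, 60], [0, 0, 14, 0, 60], [0, 0, 7, 0, 60], [0, 0, 3, 0, 60], [0, 0, 0, 0, 50], [0, 0, 0, 0, 40], [0, 0, 0, 0, 32], [0, 0, 0, 0, 24], [0, 0, 0, 0, 18], [0, 0, 0, 0, 18], [0, 0, 0, 0, 18]], squeeze=25)

```text
time: 30.18
eef_pos: [0.4714, 0.1942, 0.0275]
tool_rot: [180.0, 0.0, 159.6]
wrist_force: [-0.6, 0.1, 5.7]
gripper_width: 0.363
```

Emit:
play_rows(deltas=[[0, 0, -4, 0, 18], [0, 0, -16, 0, 18], [0, 0, -35, 0, 18], [0, 0, -30, 0, 18], [0, 0, -12, 0, 18], [0, 0, 0, -0.12, 18], [0, 0, 0, -0.12, 18], [0, 0, 0, -0.086, 18], [0, 0, 0, 0, 18]])

```text
time: 31.3
eef_pos: [0.4707, 0.1939, 0.1237]
tool_rot: [-180.0, -0.1, 178.2]
wrist_force: [-0.7, -0.7, -0.5]
gripper_width: 0.359
```

```bash
python3 look.py scene s11 270 90 400 210 5
```

```text
(no output)
```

View pics/s11.png

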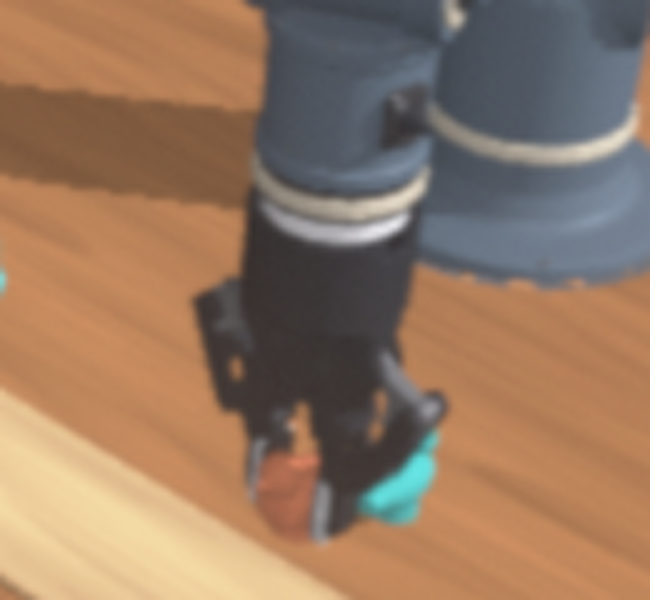

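```bash
python3 look.py top t11 150 85 210 165 7; python3 look.py scene s12 240 220 360 320 6; python3 - <<'E'
from fit import *
t=pickle.load(open("t11.pkl","rb"))
o=np.array([.5871,.2595]);th=np.radians(-1.7);R=np.array([[np.cos(th),-np.sin(th)],[np.sin(th),np.cos(th)]])
L=np.array([[.04,.04],[.04,-.04],[-.04,-.04],[-.04,.04],[.15,.045],[.15,-.045],[-.045,-.045],[-.045,.045],[0,0]])
for f,n,u0,v0,k in(("t11","t11",150,85,7),("s12","s12",240,220,6)):
    c=pickle.load(open(n+".pkl","rb"));im=cv2.imread(f"pics/{f}.png")
    uv=(proj(c,np.c_[L@R.T+o,[.012]*8+[.006]])-[u0,v0]+.5)*k-.5
    for i,p in enumerate(uv):cv2.circle(im,tuple(map(int,p.round())),3,(255,0,0) if i<4 else (0,0,255),1)
    cv2.imwrite(f"pics/{f}_o.png",im)
E
```

```text
(no output)
```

View pics/t11_o.png

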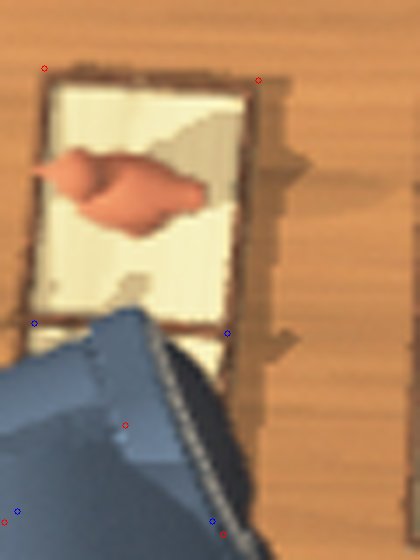

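View pics/s12_o.png

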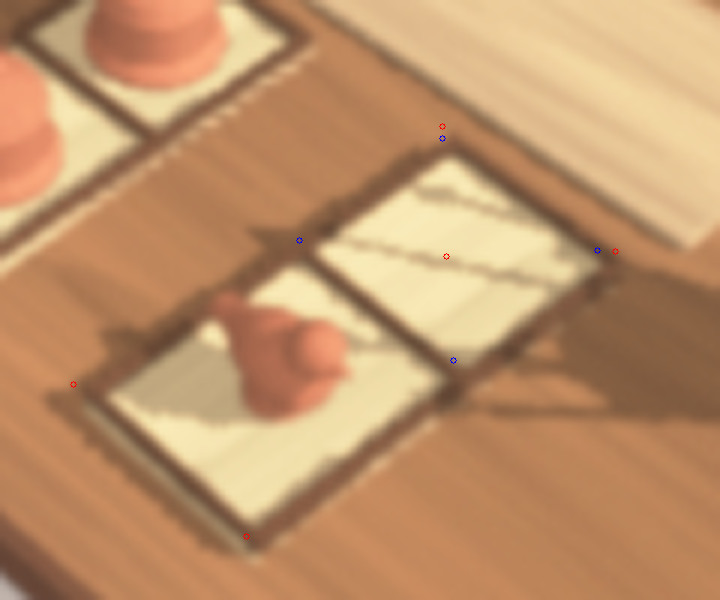

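```bash
python3 - <<'E'
from fit import *
s=pickle.load(open("s12.pkl","rb"));t=pickle.load(open("t0.pkl" if 0 else "top0.pkl","rb"))
g=lambda c,q,o,k,z:back(c,[(np.array(q)+.5)/k-.5+o],z)[0,:2]
a=g(s,(452,153),[240,220],6,.006);b=g(s,(463,373),[240,220],6,.012);print(a,b,(a+b)/2)
for q in((313,250),(606,263)):print([g(s,q,[240,220],6,z).round(4) for z in(.006,.009,.012)])
# predicted inner corners
for k,(o,th) in dict(bird=((.5871,.2595),-1.7),bell=((.5834,.0952),.1),cup=((.5896,-.099),6.3),house=((.582,-.2468),.9)).items():
    th=np.radians(th);R=np.array([[np.cos(th),-np.sin(th)],[np.sin(th),np.cos(th)]]);L=np.array([[.04,.04],[.04,-.04],[-.04,-.04],[-.04,.04]])
    print(k,(L@R.T+o).round(4).tolist())
im0=t["pixels"][85:175,145:365];k=3.6;im=cv2.resize(im0,None,fx=k,fy=k,interpolation=cv2.INTER_CUBIC)
for kk,(o,th) in dict(bird=((.5871,.2595),-1.7),bell=((.5834,.0952),.1),cup=((.5896,-.099),6.3),house=((.582,-.2468),.9)).items():
    th=np.radians(th);R=np.array([[np.cos(th),-np.sin(th)],[np.sin(th),np.cos(th)]])
    for L,z,col in(([[.04,.04],[.04,-.04],[-.04,-.04],[-.04,.04]],.009,(255,0,0)),([[.15,.045],[.15,-.045],[-.045,-.045],[-.045,.045]],.012,(0,0,255))):
        uv=(proj(t,np.c_[np.array(L)@R.T+o,[z]*4])-[145,85]+.5)*k-.5
        cv2.polylines(im,[uv.round().astype(int)],True,col,1)
cv2.imwrite("pics/ov.png",im)
E
```

```text
[0.54442422 0.22512037] [0.63021293 0.30455926] [0.58731857 0.26483981]
[array([0.6216, 0.2221]), array([0.6237, 0.2239]), array([0.6258, 0.2257])]
[array([0.5461, 0.3042]), array([0.5485, 0.3057]), array([0.5508, 0.3072])]
bird [[0.6283, 0.2983], [0.6259, 0.2183], [0.5459, 0.2207], [0.5483, 0.3007]]
bell [[0.6233, 0.1353], [0.6235, 0.0553], [0.5435, 0.0551], [0.5433, 0.1351]]
cup [[0.625, -0.0549], [0.6337, -0.1344], [0.5542, -0.1431], [0.5455, -0.0636]]
house [[0.6214, -0.2062], [0.6226, -0.2862], [0.5426, -0.2874], [0.5414, -0.2074]]
```

View pics/ov.png

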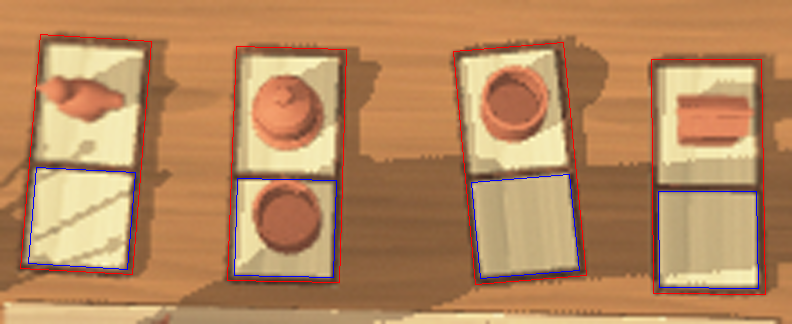

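The overlay fits all four trays in the top view. The scene view puts the bird tray up to 5 mm further in y, so I'll aim for (0.587,0.2615).

Emit:
play_rows(deltas=[[-20, 12, 0, 0, 18], [-32, 20, 0, 0, 18], [-32, 20, 0, 0, 18], [-20, 13, 0, 0, 18], [-10, 6.2, 0, 0, 18], [0, 0, 0, 0, 18], [0, 0, 30, 0, 18], [0, 0, 30, 0, 18], [0, 0, 20, 0, 18], [0, 0, 10, 0, 18], [0, 0, 2, 0, 18], [0, 0, 0, 0, 18], [0, 0, 0, 0, 18]])

```text
time: 33.08
eef_pos: [0.5878, 0.2621, 0.033]
tool_rot: [179.9, 0.1, 178.2]
wrist_force: [-0.0, -0.6, -0.1]
gripper_width: 0.362
```

```bash
python3 look.py scene s13 240 170 390 290 5
```

```text
(no output)
```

View pics/s13.png

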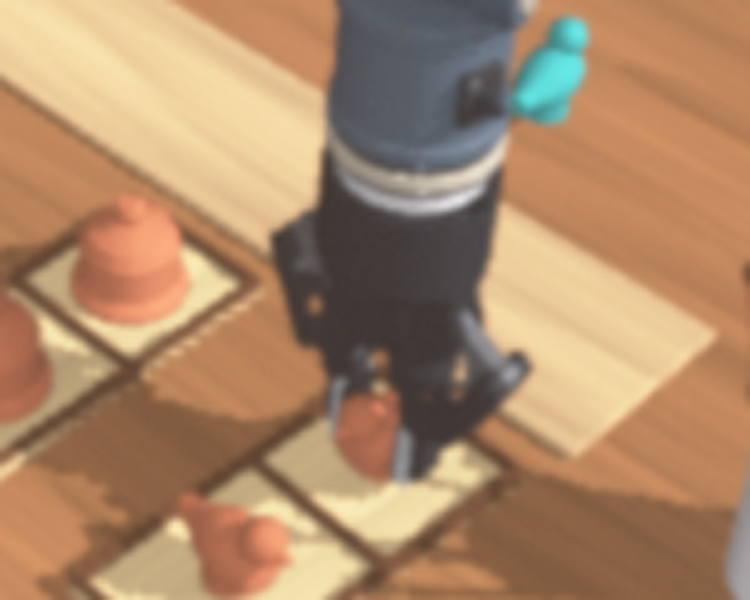

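The bird at (375,430) is held level just above the bird bay. Lowering it.

Emit:
play_rows(deltas=[[0.5, 0, 2.5, 0, 18], [0, 0, 1.5, 0, 18], [0, 0, 1, 0, 18], [0, 0, 0, 0, 18], [0, 0, 0, 0, 18]])

```text
time: 33.75
eef_pos: [0.5867, 0.2618, 0.0275]
tool_rot: [180.0, -0.0, 178.2]
wrist_force: [-2.7, -0.7, 5.0]
gripper_width: 0.36
```

Emit:
play_rows(deltas=[[0, 0, 0, 0, 34], [0, 0, 0, 0, 38], [0, 0, 0, 0, 44], [0, 0, 0, 0, 50], [0, 0, 0, 0, 52], [0, 0, -10, 0, 52], [0, 0, -30, 0, 52], [0, 0, -45, 0, 52], [0, 0, -50, 0, 52], [0, 0, -50, 0, 52], [0, 0, -30, 0, 52], [0, 0, 0, 0, 52]])

```text
time: 35.25
eef_pos: [0.5882, 0.2623, 0.246]
tool_rot: [179.8, 0.4, 178.2]
wrist_force: [-0.5, -0.6, -0.7]
gripper_width: 0.614
```

Emit:
play_rows(deltas=[[30, -20, 0, 0, 60], [40, -25, 0, 0, 60], [40, -25, 0, 0, 60], [30, -20, 0, 0, 60], [0, 0, 0, 0, 60], [0, 0, 0, 0, 60]])

```text
time: 36.0
eef_pos: [0.4442, 0.1764, 0.2418]
tool_rot: [180.0, 0.0, 178.2]
wrist_force: [0.3, 0.1, -0.4]
gripper_width: 0.703
```

```bash
python3 look.py scene s14 130 130 390 320 3; python3 look.py top t14 60 80 440 250 2; python3 - <<'E'
from fit import *
t=pickle.load(open("t14.pkl","rb"));s=pickle.load(open("s14.pkl","rb"))
for k,p in(('cup',[.59,-.0985]),('bell',[.583,.0955]),('house',[.5825,-.2475]),('bird',[.5867,.2615])):
  for n,c in(("T",t),("S",s)):
    try: print(k,n,np.round(fit([c],k,p,[0]),4))
    except Exception as e: print(k,n,e)
E
```

```text
cup T [ 0.5904 -0.0985  2.8259  0.1521]
cup S [ 0.5876 -0.1001 -3.2623  0.1498]
bell T [0.5838 0.0943 1.2418 0.4521]
bell S [0.5816 0.0956 2.6055 0.1486]
house T [ 0.5854 -0.246  -0.188   0.5501]
house S [ 0.5815 -0.2487 -0.81    0.136 ]
bird T [ 0.643   0.1597 45.2118  1.    ]
bird S [0.5865 0.2636 4.456  0.2483]
```

View pics/s14.png

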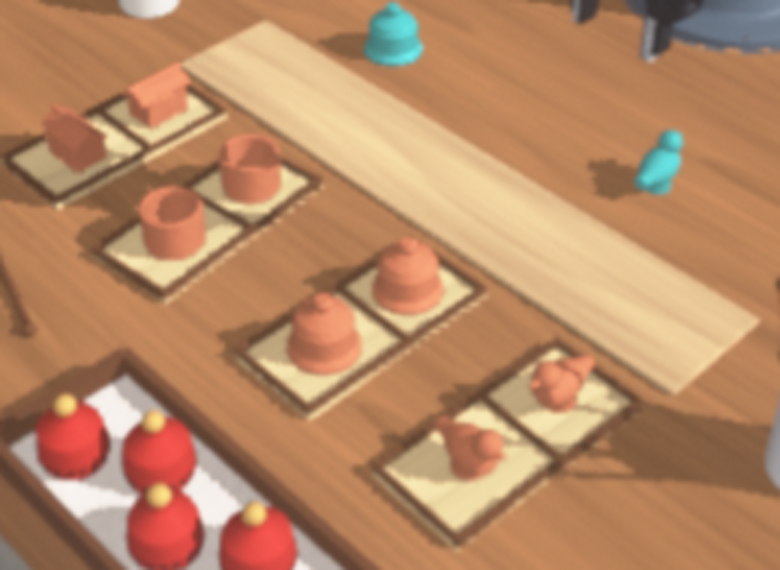

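View pics/t14.png

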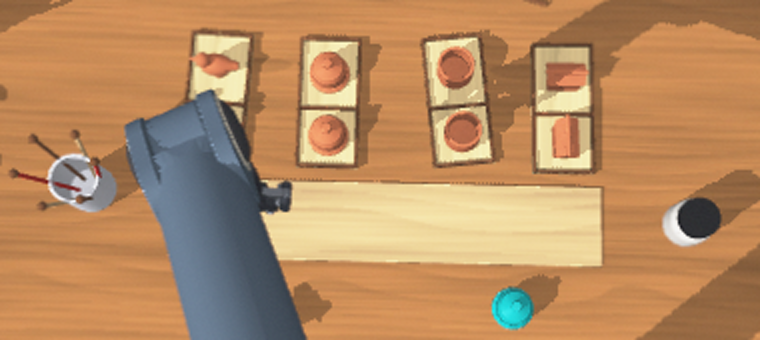

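All four pieces stand in their trays (scene view: house 160,97; cup 250,170; bell 408,275; bird 560,382). The pot and jar haven't moved, but the arm hides the bird from above. I'll clear it for one last look.

Emit:
play_rows(deltas=[[0, -40, 0, 0, 60], [0, -45, 0, 0, 60], [0, -45, 0, 0, 60], [0, -40, 0, 0, 60], [0, 0, 0, 0, 60], [0, 0, 0, 0, 60]])

```text
time: 36.85
eef_pos: [0.4393, 0.0069, 0.2418]
tool_rot: [180.0, -0.0, 178.3]
wrist_force: [-0.7, 0.3, -0.6]
gripper_width: 0.698
```

```bash
python3 look.py top t15 60 80 300 220 3; python3 - <<'E'
from fit import *
t=pickle.load(open("t15.pkl","rb"));print(np.round(fit([t],'bird',[.5867,.2615],[0]),4))
E
```

```text
[0.587  0.2612 1.37   0.505 ]
```

View pics/t15.png

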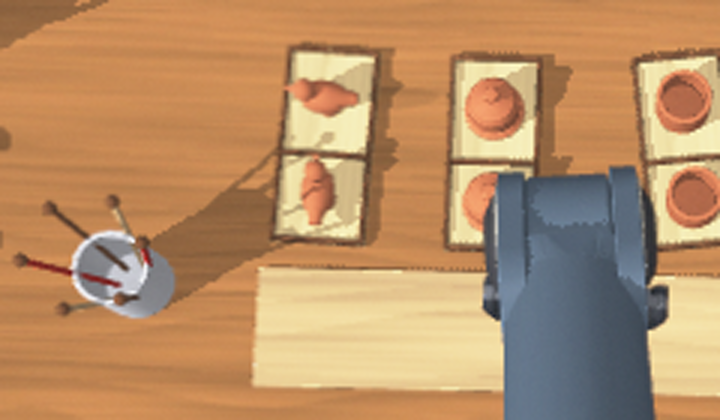

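The bird stands in the middle of its bay (318,192). Handing in.

```bash
python3 -c "
from station import job
print(job.close_job())"
```

```text
the job is handed in; nothing more can be done
None
```

All four clay pieces now stand upright in the open bays of their own trays, and I handed the job in at about 37 s. I moved the cup from the bell tray to the cup tray first, then the bell, house and bird from the ware board.

**Last checks:**
- **Centring:** the pictures taken after the last placing put each piece within about 2–4 mm of its bay centre. The open gripper was held high and clear of everything.
- **Forces:** the highest wrist force I read was 11 N.
- **Bystanders:** the brush pot, the glaze jar and both turquoise look-alikes were never touched. They looked unmoved in the pictures, but I did not measure them.

**Disagreements:**
- **Cameras:** the two cameras differed by 2–4 mm on piece positions and up to about 5 mm sideways on the bird tray, so I aimed between them there.
- **Bell grip:** the second grip caught the flared lip, so I reopened and gripped the waist before lifting.

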